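# Load the tack-up fixture and hold its length gauge at the red mark

## Robot

A 7-joint arm with a two-finger parallel gripper is mounted at the origin on the work surface. World frame = base frame: x ahead of the robot, y to its left, z up, the work surface at z = 0. Lengths are in m, angles in rad, forces in N, time in s.
With the tool pointing down it reaches from about 0.425 to 0.95 m from the base axis. Payload 4.7 kg.
Tool frame: the origin (TCP) lies on the centre line of the jaws, within the pads' length; the fingertips stand robot.nose_length ahead of it and the grasp point (between the pads) lies 8 mm behind it (robot.nose_length is the distance from the TCP to the fingertips, in m); z points along the fingers, x is the direction in which the jaws open and shut, and the axes are right-handed (so a half turn about z gives the same grasp; the last joint's range is limited). The gripper opens to 85 mm and grips with 20 to 120 N. Pads are 22 mm wide; open, the fingers measure 114 mm over their backs; the gripper's body (76 mm by 85 mm) begins 54 mm behind the grasp point. The pads swing forward as they close: fully open they stand 13 mm farther back than shut.
Start: joints at [1.098, 0.469, -0.049, 1.532, 0.024, 1.141, -0.082], TCP at [0.29, -0.61, 0.242] pointing down, gripper open.
Joint ranges: [-2.59, 2.59], [-0.33, 1.99], [-1.39, 1.29], [0.1, 2.45], [-1.04, 4.18], [0.21, 1.99], [-2.66, 2.66]. Speed limits (rad/s): [2.57, 2.57, 3.14, 3.14, 3.14, 3.14, 3.14].

## Interface

Orientations are given as [roll, pitch, yaw] about the fixed x, y, z axes, in that order (R = Rz(yaw) Ry(pitch) Rx(roll)).
In Python, from plant import robot gives the robot as it stands. Calls block until the motion is done:
- robot.goto(position, orientation): joint-space move of the TCP to a pose.
- robot.move_straight(position, vel=0.15, attitude=None, contact_N=None): straight line of the TCP; attitude=None keeps the orientation; vel is the mean speed in m/s. With contact_N (N) it stops when the force on the tool has changed by that much, and returns True; else False.
- robot.move_joints(angles): joint-space move.
- robot.grip(opening, strength=None): opening from 0.0 (shut) to 1.0 (fully open); strength is the grip in N (None keeps the last); returns when the fingers have stopped.
- robot.sleep(seconds).
- robot.inverse_kinematics(position, orientation): joint angles nearest the present ones, or None.
- robot.sense(): the state.
- robot.grab_frame(name): name is "scene" or "top" or "wrist"; returns a dict with "image" (400x640x3 uint8, red, green, blue), "range_z" (400x640 float32, m along the optical axis (not along the pixel's ray), 0 where there is no reading), "fx", "fy", "cx", "cy" (pixels), "dist_coeffs" ([k1, k2, p1, p2, k3] as OpenCV has them; the pictures are not rectified), "R" (3x3) and "t" (3): a world point X has camera coordinates R X + t. Camera axes: x right, y down, z forward; pixel columns grow to the right and rows downward; lengths in m; the calibration is good to about 2 mm. A picture is of the moment at which its call begins.
A pose or a line that the arm cannot do raises robot.IKError and nothing moves.
- robot.close_job(): hands the job in, once; it reports no verdict.
The state is a dict: "t": time; "joint_pos": joint angles; "joint_velocities": joint speeds; "effort": joint torques, N m; "tcp_pos": TCP position; "tcp_rot": TCP orientation; "wrist_force": force on the tool from outside, world axes, zero at the start; "torque": the same for the moment, N m; "opening": opening from 0.0 (shut) to 1.0 (fully open).
Only numpy, scipy, OpenCV 4.12 (cv2) and the standard library are available. Lean on these libraries where they do the work, as an engineer would, in place of code of your own. Each camera call takes 0.05 s, during which the arm holds its last target.

## Task

Stand the two round pivot bushes in the two bores of the tack-up fixture, one in each, right down. Then pinch the grip head of the length gauge so that its yellow lock button is squeezed in, draw the bar out until its red 95 mm mark is at the mouth of the blue tube, and finish still holding it there with the button squeezed: the mark lies between two notches of the lock and the bar springs back if let go, so the welder needs it held. Leave everything else on the table alone.

Things in the scene. Friction and masses are not known exactly. Their poses are not given: they have to be found in the camera images.
- fixture: Tack-up fixture bolted to the table: grey base plate 150 (x) x 350 (y) x 12. Origin: centre of its underside; z up, +y is the way the gauge draws out. At x -65 to -5, y -145 to 5, a bright steel block with two bores, top 42 above the table. At x 25 to 55, y -170 to 40, a blue square tube, top at 75 (its clamp screw at y = 10 reaches 94). In mm.
- bore0 (a point): Centre of the mouth of the first bore, on the block's top face, 42 above the table; fixture frame x -35, y -110. Bore 30 diameter, 18 deep, flat blind floor, edge chamfered 2. z up.
- bore1 (a point): Mouth of the second bore, the same; fixture frame x -35, y -30, 80 from the first.
- bush1_mid (a point): Bright round steel pivot bush, dark hole in its top face, 28 diameter, 50 high, about 170 g, standing on the table. The point is its centre, 25 above its foot; z along its axis. Seated in a bore it stands 32 proud and the point is 7 above the bore's mouth. Either bush fits either bore.
- bush2_mid (a point): The second bush, identical; point as for bush1_mid.
- gauge_arm (a joint): Length gauge: draw of the sliding bar out of the blue tube (m), 0 fully in, 0.140 fully out. It is the scale reading at the tube's mouth: at 0.095 the red mark is there. The lock has a notch every 0.010, with 1 mm of play each way, and holds 30 N; it starts locked in one between 0.010 and 0.040. A return spring pulls the bar in with 3 to 4.5 N; sliding friction 1 N.
- gauge_grip (a point): Centre of the black grip head on the bar's end, on the button's axis, 62 above the table; fixture frame x 40, y 60 + draw; axes as the fixture's. Head: x +-18, y -20 to +30, z +-20 about this point. Its underside is 30 above the base plate. A steel stop blade at y +30 to +38, z -3 to +27, reaches from x +18 to -102.
- lock_button (a joint): Yellow round lock button, 18 diameter, in the head's +x face, level with gauge_grip: how far it is squeezed in (m), 0 out (9 mm proud of the face), 0.006 right in. Moves from 4 N, right in at 9 N; the lock is free beyond 0.0045 and drops into the next notch when let go. Pinch the head across x: one finger on the button, one on the plain -x face (45 mm apart, 39 squeezed).
- red_mark (a point): The red line 3 wide round the bar, at 95 on its scale; the point is its centre on the bar's top, 70 above the table, 95 from the head's inner face. Moves with the bar, hidden in the tube at first. Black marks every 10 on the bar's top, long ones at 50 and 100.
- tube_mouth (a point): Centre of the end face of the steel collar (38 x 38) at the blue tube's mouth, where the scale is read; 60 above the table, fixture frame x 40, y 40. z up, y along the draw.
- offcut: A bare dark square steel offcut, 30 x 30 x 45 high, standing among the bushes; not needed. Origin at the centre of its underside. To be left alone.
- strap: Flat steel strap 40 x 230 x 6, lying beyond the fixture, for the welder later. Origin at the centre of its underside. To be left alone.
- coupons: Two square steel plates 80 x 80 x 6 lying one on the other (12 high). Origin at the centre of its underside. To be left alone.
- pliers: Welding pliers with teal handles, about 180 long, 16 high, lying. Origin at the centre of its underside. To be left alone.
- magnet_square: Green triangular magnetic welding square, 100 x 100 x 14, lying. Origin at the centre of its underside. To be left alone.
- wire_brush: Wire brush with wooden back, 260 x 26 x 34, lying. Origin at the centre of its underside. To be left alone.
- chipping_hammer: Chipping hammer, 280 long, 24 high, lying. Origin at the centre of its underside. To be left alone.
- tip_tin: Round tin with red lid, 74 across, 54 high. Origin at the centre of its underside. To be left alone.
Mind the look-alikes: they are no part of the job. Leave any turquoise look-alike of the part that bears bush2_mid alone. What is shaped like the part that bears bush1_mid but green is not meant.

How it is judged:
On the way, in this order (a step that is already met when the one before it is completed fails the run):
1. both bushes stand right down in the bores, one in each, let go (((horizontal distance between bush1_mid and bore0 below 0.004 m and z of bush1_mid in the frame of bore0 below 0.01 m and angle between each of bush1_mid, bush2_mid's own z axis and vertical below 0.12 rad and horizontal distance between bush2_mid and bore1 below 0.004 m and z of bush2_mid in the frame of bore1 below 0.01 m) or (horizontal distance between bush1_mid and bore1 below 0.004 m and z of bush1_mid in the frame of bore1 below 0.01 m and angle between each of bush1_mid, bush2_mid's own z axis and vertical below 0.12 rad and horizontal distance between bush2_mid and bore0 below 0.004 m and z of bush2_mid in the frame of bore0 below 0.01 m)) and contact force between the fingers and bush1 below 0.1 N and contact force between the fingers and bush2 below 0.1 N), for 0.2 s.
2. the lock button is squeezed in before the bar is drawn out (value of joint lock_button above 0.004 m and value of joint gauge_arm below 0.07 m), for 0.1 s.
At the end, for the whole second after the job is handed in: One bush in each bore (within 4 mm of its axis, foot within 3 mm of its floor, 7 degrees of upright); the gauge bar still, out 95 mm within 3 mm, its lock button squeezed in 4 mm or more and the fingers gripping the head with 2 N or more (((horizontal distance between bush1_mid and bore0 below 0.004 m and z of bush1_mid in the frame of bore0 below 0.01 m and angle between each of bush1_mid, bush2_mid's own z axis and vertical below 0.12 rad and horizontal distance between bush2_mid and bore1 below 0.004 m and z of bush2_mid in the frame of bore1 below 0.01 m) or (horizontal distance between bush1_mid and bore1 below 0.004 m and z of bush1_mid in the frame of bore1 below 0.01 m and angle between each of bush1_mid, bush2_mid's own z axis and vertical below 0.12 rad and horizontal distance between bush2_mid and bore0 below 0.004 m and z of bush2_mid in the frame of bore0 below 0.01 m)) and value of joint gauge_arm between 0.092 and 0.098 m and velocity of joint gauge_arm between -0.01 and 0.01 m/s and value of joint lock_button above 0.004 m and contact force between the fingers and gauge_arm above 2 N); the arm keeps its last pose, push and grip.
It fails at once if something else on the table is shifted by more than 20 mm (distance of any of offcut, strap, coupons, pliers, magnet_square, wire_brush, chipping_hammer, tip_tin from where it was at the start of the episode above 0.02 m).
It also fails if it takes over 70 s, if anything falls off the work surface, if the arm or the gripper's body presses on something with over 40 N, if the wrist force passes 120 N, or if a joint passes its speed limit or range.

## Working session

There is one attempt and no reset: what is moved stays moved. The work goes in short steps, each a Python script; the robot and the scene stay as the last script left them, time stands still between calls to the robot, and variables do not carry over. Pictures are saved under pics/ and viewed, and the job is handed in when it is done.

```bash
ls; mkdir -p pics
cat > h.py <<'E'
import numpy as np, cv2
from plant import robot
def grab(n,save=None):
    f=robot.grab_frame(n)
    if save: cv2.imwrite('pics/'+save+'.png',f['image'][:,:,::-1])
    np.savez('/tmp/%s.npz'%(save or n),**{k:np.array(v) for k,v in f.items()})
    return f
def K(f): return np.array([[f['fx'],0,f['cx']],[0,f['fy'],f['cy']],[0,0,1]],float)
def rays(f,uv):
    p=cv2.undistortPoints(np.array(uv,float).reshape(-1,1,2),K(f),np.array(f['dist_coeffs'],float)).reshape(-1,2)
    return np.c_[p,np.ones(len(p))]
def cloud(f):
    h,w=f['range_z'].shape
    u,v=np.meshgrid(np.arange(w),np.arange(h))
    r=rays(f,np.c_[u.ravel(),v.ravel()])*f['range_z'].reshape(-1,1)
    return ((r-np.array(f['t']))@np.array(f['R'])).reshape(h,w,3)
def onplane(f,uv,z):
    r=rays(f,uv)@np.array(f['R']); c=-np.array(f['R']).T@np.array(f['t'])
    return c+r*((z-c[2])/r[:,2])[:,None]
def proj(f,X):
    return cv2.projectPoints(np.array(X,float).reshape(-1,1,3),cv2.Rodrigues(np.array(f['R'],float))[0],np.array(f['t'],float),K(f),np.array(f['dist_coeffs'],float))[0].reshape(-1,2)
E
python3 - <<'E'
from h import *
for n in ['scene','top','wrist']:
    f=grab(n,n+'0'); print(n,f['fx'],f['cx'],f['cy'],f['dist_coeffs'],-np.array(f['R']).T@f['t'])
print(robot.sense(),robot.nose_length)
E
```

```text
pics
scene 420.147651382839 320.29374425726365 196.53945579931263 [-0.10980824  0.          0.          0.          0.        ] [1.38200272 0.41846345 0.93533972]
top 420.7817260169543 317.90722189272867 202.73465309730105 [-0.07307294  0.          0.          0.          0.        ] [0.47581418 0.017394   1.41254418]
wrist 355.5001846641692 316.783345675144 197.72054012976858 [0.01638436 0.         0.         0.         0.        ] [ 0.3641861  -0.57395815  0.3736277 ]
{'t': 0.15, 'joint_pos': array([ 1.09809474,  0.4692343 , -0.04864893,  1.5333672 ,  0.0240518 ,
        1.14098671, -0.08229385]), 'joint_velocities': array([ 0.00090264, -0.00134211, -0.00047368, -0.00301231, -0.00017679,
       -0.00230683, -0.00051852]), 'effort': array([ 5.16343789e-04, -5.10764444e+01, -4.69499244e-02, -2.37978405e+01,
        1.07359127e-02,  5.37702101e-03,  1.79935904e-05]), 'tcp_pos': array([ 0.28971462, -0.60921763,  0.24153954]), 'tcp_rot': array([-3.14156615e+00,  1.41393340e-03, -1.12693605e+00]), 'wrist_force': array([ 0.70541948,  0.28138919, -0.31285051]), 'torque': array([0.01068698, 0.0403525 , 0.0013532 ]), 'opening': 0.9982512903690529} 0.011
```

View pics/top0.png

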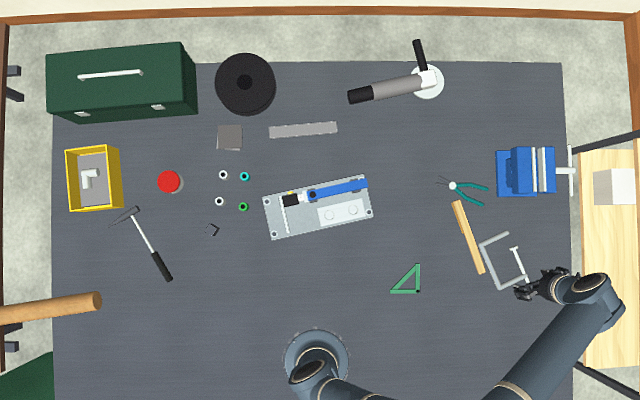

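View pics/scene0.png

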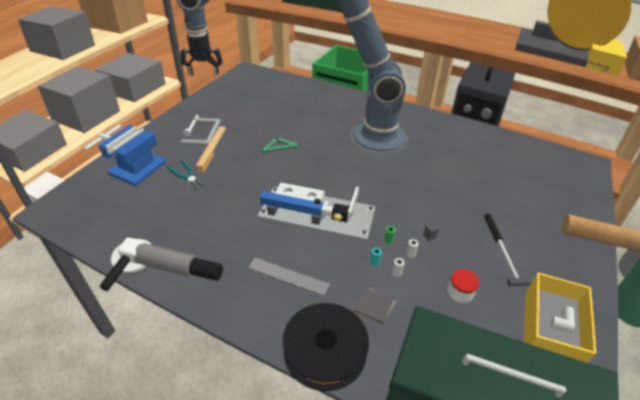

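View pics/wrist0.png

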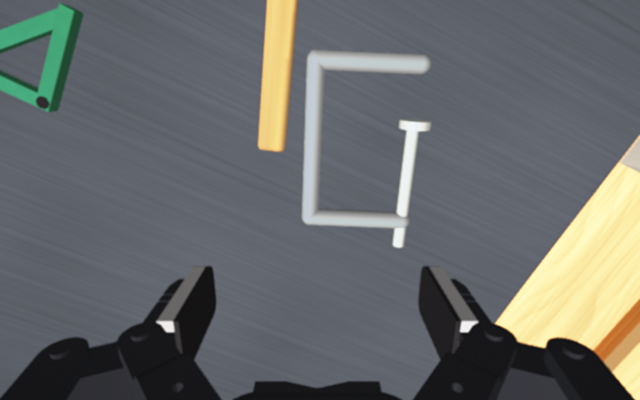

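The top view shows the possible bushes: bright (223,174), bright (219,201), turquoise (244,176), green (242,206) and the dark square offcut (212,229). By the description I choose the two bright ones. I'll check them in a close crop and get coarse positions.

Run:
```python
from h import *
f=dict(np.load('/tmp/top0.npz')); f={k:(v if v.ndim else float(v)) for k,v in f.items()}
c=f['image'][155:250,195:385,::-1]
cv2.imwrite('pics/crop0.png',cv2.resize(c,None,fx=4,fy=4,interpolation=cv2.INTER_CUBIC))
for n,uv,z in [('b1',(223,174),.05),('b2',(219,201),.05),('turq',(244,176),.05),('green',(242.5,206),.05),('off',(212,229),.045),
  ('p1',(263,193),.012),('p2',(366,175),.012),('p3',(374,215),.012),('p4',(272,240),.012),('bo0',(356,209),.042),('bo1',(326,216),.042),('grip',(291,199),.082),('blade',(282,220),.08)]:
    print(n,onplane(f,[uv],z)[0].round(4),f['range_z'][int(uv[1]),int(uv[0])])
```

```text
b1 [0.6278 0.2899 0.05  ] 1.3638276
b2 [0.5403 0.3037 0.05  ] 1.3510969
turq [0.62   0.2218 0.05  ] 1.3647321
green [0.5227 0.2277 0.05  ] 1.3569237
off [0.4501 0.3284 0.045 ] 1.3597056
p1 [0.5661 0.1648 0.012 ] 1.4140613
p2 [ 0.6206 -0.1804  0.012 ] 1.426274
p3 [ 0.4861 -0.2042  0.012 ] 1.416876
p4 [0.4095 0.1372 0.012 ] 1.4058527
bo0 [ 0.5066 -0.1407  0.042 ] 1.3939444
bo1 [ 0.4855 -0.0422  0.042 ] 1.385211
grip [0.541  0.0693 0.082 ] 1.3321707
blade [0.4752 0.0989 0.08  ] 1.3962282
```

View pics/crop0.png

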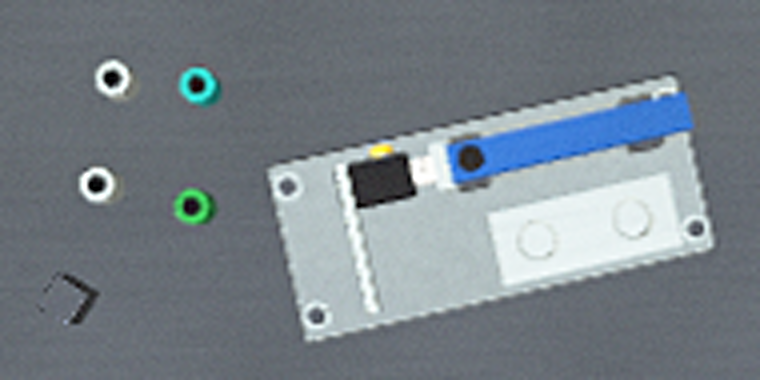

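The crop confirms that the bright bushes are at (223,174) and (219,201), with turquoise and green look-alikes to their right. Next I'll move the wrist camera over them.

Run:
```python
from h import *
from scipy.spatial.transform import Rotation as Ro
f=dict(np.load('/tmp/wrist0.npz'))
s=robot.sense(); T=Ro.from_euler('xyz',s['tcp_rot']).as_matrix()
Rc=f['R']@T  # cam<-tool
pc=T.T@(-f['R'].T@f['t']-s['tcp_pos'])
print(Rc.round(3),pc.round(4))
np.savez('/tmp/handeye.npz',Rc=Rc,pc=pc)
yaw=np.arctan2(0.99,-0.157)
for yw in (yaw,yaw-np.pi):
  for p in [(.5,.25,.25),(.628,.29,.1),(.54,.30,.1),(.5066,-.1407,.1),(.4855,-.04,.1)]:
    q=robot.inverse_kinematics(list(p),[np.pi,0,yw]); print(yw,p,None if q is None else np.round(q,2))
```

```text
[[ 1.     0.001  0.001]
 [-0.     0.949 -0.317]
 [-0.001  0.317  0.949]] [-0.     -0.0824 -0.1321]
1.7280724425627674 (0.5, 0.25, 0.25) [ 0.3   0.51 -1.15  1.76  0.5   1.2   0.73]
1.7280724425627674 (0.628, 0.29, 0.1) [ 0.03  0.79 -0.83  1.58  0.64  1.07  0.75]
1.7280724425627674 (0.54, 0.3, 0.1) [ 0.16  0.84 -1.13  1.76  0.85  1.12  0.47]
1.7280724425627674 (0.5066, -0.1407, 0.1) [ 0.75  0.51 -0.72  1.99  0.46  0.81  1.5 ]
1.7280724425627674 (0.4855, -0.04, 0.1) [ 0.62  0.47 -0.78  2.07  0.47  0.78  1.28]
-1.4135202110270257 (0.5, 0.25, 0.25) [ 0.15  0.41 -0.9   1.77  0.35  1.14 -2.27]
-1.4135202110270257 (0.628, 0.29, 0.1) [-0.14  0.69 -0.53  1.59  0.4   0.97 -2.22]
-1.4135202110270257 (0.54, 0.3, 0.1) [-0.13  0.61 -0.62  1.78  0.44  0.9  -2.36]
-1.4135202110270257 (0.5066, -0.1407, 0.1) [ 0.38  0.42 -0.24  2.01  0.14  0.73 -1.36]
-1.4135202110270257 (0.4855, -0.04, 0.1) [ 0.26  0.37 -0.32  2.09  0.18  0.7  -1.59]
```

Run:
```python
from h import *
yw=-1.4135
robot.goto([.57,.27,.24],[np.pi,0,yw]); print(robot.sense()['t'])
robot.sleep(.2)
f=grab('wrist','w1'); print(robot.sense()['tcp_pos'],robot.sense()['joint_pos'].round(2))
print(proj(f,[[.6278,.2899,.05],[.5403,.3037,.05]]))
```

```text
3.375
[0.57017231 0.26972356 0.23999757] [ 0.05  0.52 -0.8   1.61  0.39  1.18 -2.25]
[[304.71822396 105.67784096]
 [277.17500799 196.74972893]]
```

View pics/w1.png

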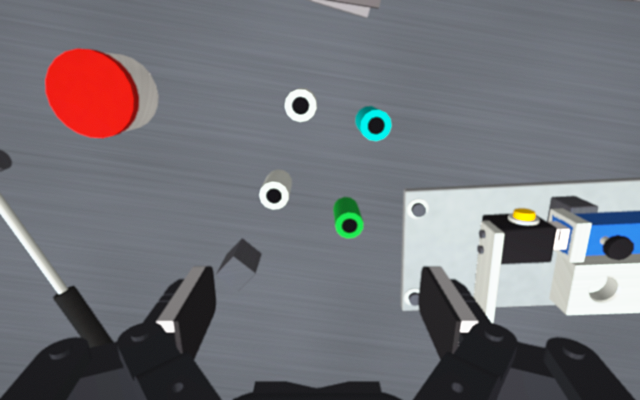

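This view clearly shows the bright bushes at (300,105) and (274,195), with turquoise at (376,124) and green at (349,224). Next is the fixture view.

```bash
cat >> h.py <<'E'
def holes(f,uv,r=9):
    # dark hole centroid, sub-pixel weighting
    g=cv2.cvtColor(f['image'],cv2.COLOR_RGB2GRAY).astype(float)
    c=np.array(uv,float)
    for _ in range(6):
        u,v=np.meshgrid(np.arange(640),np.arange(400))
        m=np.hypot(u-c[0],v-c[1])<r
        w=np.clip(150-g,0,120)*m
        c=np.array([(w*u).sum()/w.sum(),(w*v).sum()/w.sum()])
    return c
E
python3 - <<'E'
from h import *
f=dict(np.load('/tmp/w1.npz')); f={k:(v if v.ndim else float(v)) for k,v in f.items()}
P=cloud(f)
for uv in [(300,105),(274,195)]:
    c=holes(f,uv,11); p=onplane(f,[c],.05)[0]
    sel=np.linalg.norm(P[:,:,:2]-p[:2],axis=2)<.016
    sel&=abs(P[:,:,2]-.05)<.006
    q=P[sel]; print(c,p,len(q),q[:,2].mean(),(q[:,:2].min(0)+q[:,:2].max(0))/2)
yw=-1.4135
robot.goto([.50,-.05,.26],[np.pi,0,yw]); robot.sleep(.2)
f=grab('wrist','w2'); s=robot.sense(); print(s['t'],s['tcp_pos'])
E
```

```text
[300.12728243 105.18037832] [0.62759151 0.29394402 0.05      ] 795 0.05066192449130892 [0.62768104 0.29411339]
[273.47117241 195.48198621] [0.54101622 0.30734059 0.05      ] 665 0.05034709196578534 [0.54167286 0.30745969]
5.1167 [ 0.50030749 -0.04896633  0.25996591]
```

View pics/w2.png

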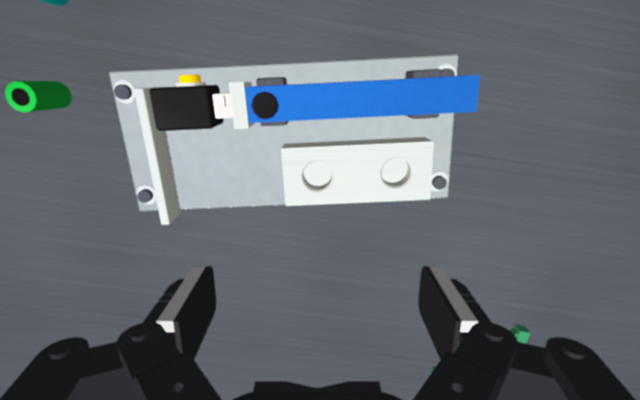

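This view shows the bores at (317,174) and (395,171), the black grip head at about (187,106), and the blade on its left. I'll fit the fixture from the depth data.

Run:
```python
from h import *
f=dict(np.load('/tmp/w2.npz')); f={k:(v if v.ndim else float(v)) for k,v in f.items()}
P=cloud(f); z=P[:,:,2]
u,v=np.meshgrid(np.arange(640),np.arange(400))
m=(abs(z-.042)<.004)&(u>270)&(u<445)&(v>125)&(v<215)
q=P[m]; print(m.sum(), np.median(q[:,2]))
r=cv2.minAreaRect((q[:,:2]*1000).astype(np.float32)); print('block',r)
m2=(z>.004)&(z<.2)&(u>100)&(u<490)&(v>50)&(v<215)
q=P[m2&(z<.02)]
r2=cv2.minAreaRect((q[:,:2]*1000).astype(np.float32)); print('plate',r2)
m3=(abs(z-.082)<.004)&(u>140)&(u<225)&(v>70)&(v<140)
r3=cv2.minAreaRect((P[m3][:,:2]*1000).astype(np.float32)); print('head',r3,m3.sum())
m4=(abs(z-.075)<.004)&(u>240)&(u<490)&(v>70)&(v<125)
r4=cv2.minAreaRect((P[m4][:,:2]*1000).astype(np.float32)); print('tube',r4,m4.sum())
g=f['image'][40:220,100:490,::-1]
cv2.imwrite('pics/c2.png',cv2.resize(g,None,fx=2,fy=2,interpolation=cv2.INTER_CUBIC))
b=f['image'][130:215,270:450,::-1]; b=cv2.cvtColor(b,cv2.COLOR_BGR2GRAY)
b=cv2.resize(b,None,fx=4,fy=4,interpolation=cv2.INTER_CUBIC)
b=np.clip((b.astype(float)-170)*3,0,255).astype(np.uint8)
cv2.imwrite('pics/c3.png',b)
```

```text
7343 0.04249659683383615
block ((497.9251708984375, -89.63249206542969), (60.72263717651367, 150.98956298828125), 11.902153015136719)
plate ((517.8543701171875, -14.153610229492188), (150.3824920654297, 350.9557800292969), 11.797342300415039)
head ((538.7239379882812, 75.05023193359375), (43.353389739990234, 53.99559020996094), 17.67174530029297) 2739
tube ((569.8312377929688, -72.92601013183594), (35.340572357177734, 203.88876342773438), 10.63687515258789) 7852
```

View pics/c3.png

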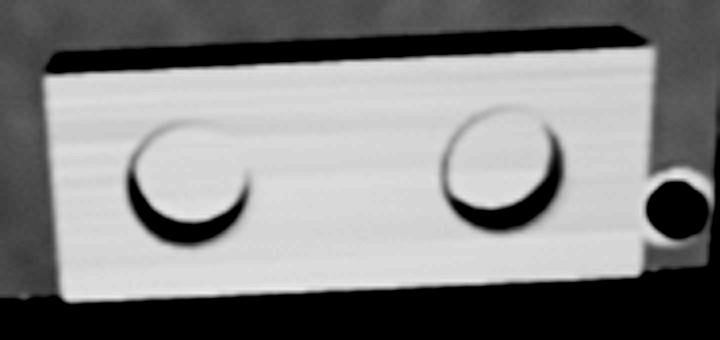

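View pics/c2.png

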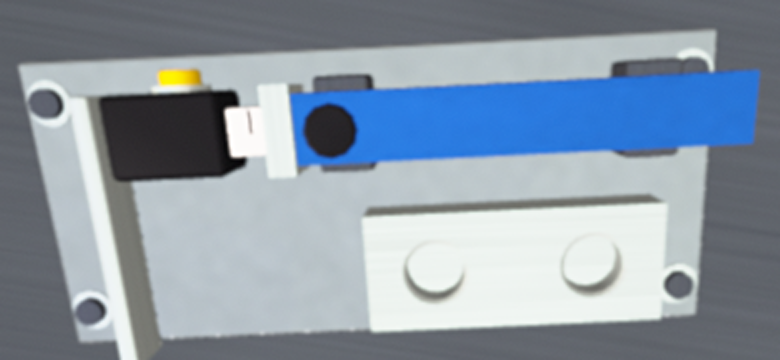

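```bash
cat >> h.py <<'E'
YF=np.arctan2(0,1)+0.2068
O=np.array([.51785,-.01415])
RF=np.array([[np.cos(YF),-np.sin(YF)],[np.sin(YF),np.cos(YF)]])
def F(x,y): return O+RF@np.array([x,y])/1000
YG=YF-np.pi/2
B1=np.array([.6276,.2940]); B2=np.array([.5411,.3074])
BO0=F(-35,-110); BO1=F(-35,-30)
DN=[np.pi,0,YG]
def lz(p,z): return [float(p[0]),float(p[1]),z]
E
python3 - <<'E'
from h import *
f=dict(np.load('/tmp/w2.npz')); f={k:(v if v.ndim else float(v)) for k,v in f.items()}
print(BO0,BO1)
im=f['image'][:,:,::-1].copy(); a=np.linspace(0,6.28,40)
im=cv2.resize(im,None,fx=4,fy=4,interpolation=cv2.INTER_CUBIC)
for B in (BO0,BO1):
    c=proj(f,np.c_[B[0]+.015*np.cos(a),B[1]+.015*np.sin(a),0*a+.042])
    cv2.polylines(im,[np.round((c+.5)*4-.5).astype(int)],True,(0,0,255),1)
cv2.imwrite('pics/ov.png',im[520:860,1080:1800])
robot.goto(lz(B2,.16),DN); robot.grip(.6,40)
robot.move_straight(lz(B2,.034),vel=.12,contact_N=8)
s=robot.sense();print(s['t'],s['tcp_pos'],s['opening'])
grab('wrist','w3')
E
```

```text
[ 0.50618195 -0.12899275] [ 0.48975562 -0.05069731]
8.1417 [0.5415704  0.30788417 0.03486171] 0.6010519315260039
```

View pics/ov.png

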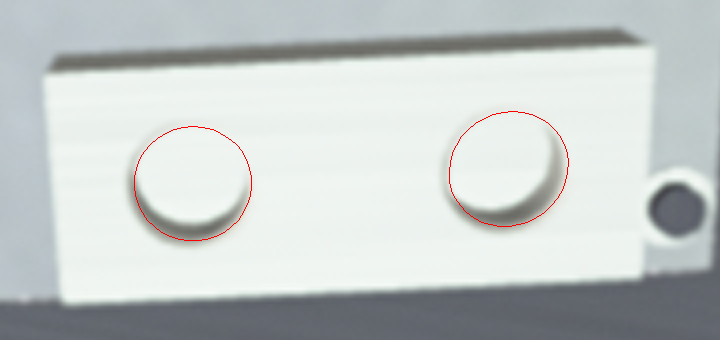

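View pics/w3.png

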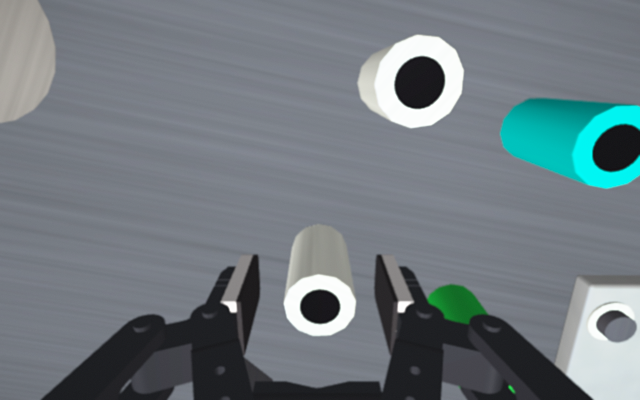

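The bush is centred between the pads at (320,305). The overlay fits the bores to about 1 px, with the true rims roughly 0.8 mm to the left (+y in the fixture frame). Now I'll grip, lift and look.

Run:
```python
from h import *
robot.grip(0,50)
s=robot.sense();print(s['t'],s['tcp_pos'],s['opening'],s['wrist_force'])
robot.move_straight(lz(s['tcp_pos'],.15),vel=.2)
robot.goto(lz(F(-35,-29.2),.14),DN)
robot.sleep(.1)
f=grab('wrist','w4'); s=robot.sense();print(s['t'],s['tcp_pos'],s['opening'],s['wrist_force'])
```

```text
8.5333 [0.54148665 0.30758046 0.03482724] 0.312415355036952 [-1.31932302 -0.32089587  4.81802768]
10.775 [ 0.49011709 -0.04844805  0.1401657 ] 0.30906882062817626 [ 0.64336489  0.61342963 -1.81425495]
```

View pics/w4.png

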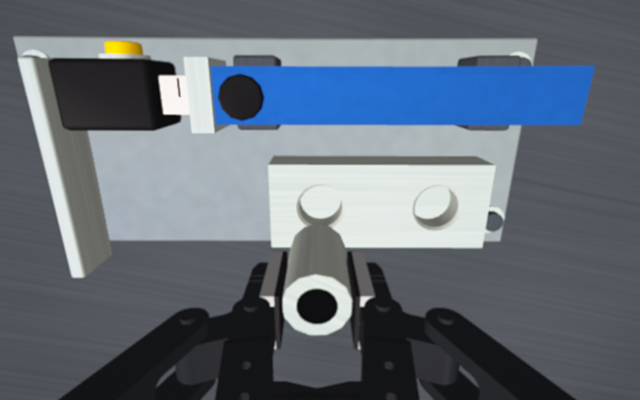

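```bash
cat >> h.py <<'E'
def inhand(f,uv,ztop):
    c=holes(f,uv,22); return c,onplane(f,[c],ztop)[0][:2]
def load(n):
    f=dict(np.load('/tmp/%s.npz'%n)); return {k:(v if v.ndim else float(v)) for k,v in f.items()}
E
python3 - <<'E'
from h import *
f=load('w4'); s=robot.sense(); print(s['tcp_pos'],s['joint_velocities'].round(3), F(-35,-29.2))
print(inhand(f,(317,305),s['tcp_pos'][2]+.0152), s['tcp_pos'][:2])
P=cloud(f);z=P[:,:,2];u,v=np.meshgrid(np.arange(640),np.arange(400))
q=P[(abs(z-.042)<.004)&(u>260)&(u<500)&(v>150)&(v<250)]
print(cv2.minAreaRect((q[:,:2]*1000).astype(np.float32)),np.median(q[:,2]))
im=f['image'][:,:,::-1].copy(); a=np.linspace(0,6.28,40)
im=cv2.resize(im,None,fx=4,fy=4,interpolation=cv2.INTER_CUBIC)
for B in (BO0,BO1):
    c=proj(f,np.c_[B[0]+.015*np.cos(a),B[1]+.015*np.sin(a),0*a+.042])
    cv2.polylines(im,[np.round((c+.5)*4-.5).astype(int)],True,(0,0,255),1)
cv2.imwrite('pics/ov2.png',im[600:1000,1060:1990])
cv2.imwrite('pics/ov2.png',im[620:1000,1060:1860])
E
```

```text
[ 0.49011709 -0.04844805  0.1401657 ] [ 0.003 -0.002  0.003  0.001 -0.001  0.001  0.001] [ 0.48959136 -0.04991435]
(array([316.58920707, 305.98769585]), array([ 0.48936558, -0.04808505])) [ 0.49011709 -0.04844805]
((498.0240173339844, -89.74484252929688), (60.6447639465332, 150.91075134277344), 11.809816360473633) 0.04250336900005174
```

View pics/ov2.png

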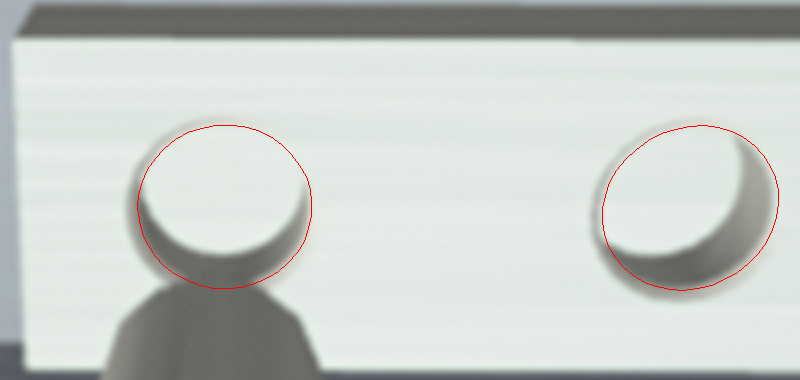

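```bash
cat >> h.py <<'E'
def go_xy(xy,z,vel=.1):
    # straight move with correction of the servo's standing offset
    cmd=np.array(lz(xy,z))
    robot.move_straight(list(cmd),vel=vel); robot.sleep(.15)
    e=robot.sense()['tcp_pos']-np.array(lz(xy,z)); e=np.clip(e,-.004,.004)
    cmd=cmd-e
    robot.move_straight(list(cmd),vel=.05); robot.sleep(.15)
    return cmd, robot.sense()['tcp_pos']-np.array(lz(xy,z))
E
python3 - <<'E'
from h import *
off=np.array([.48937,-.04809])-np.array([.49012,-.04845])
tgt=F(-35.3,-28.9)-off
cmd,e=go_xy(tgt,.09)
s=robot.sense();print(s['t'],tgt,s['tcp_pos'],e)
f=grab('wrist','w5')
hit=robot.move_straight([cmd[0],cmd[1],.0580],vel=.06,contact_N=10)
s=robot.sense();print(hit,s['t'],s['tcp_pos'],s['wrist_force'],s['opening'])
grab('wrist','w6')
E
```

```text
11.975 [ 0.48998615 -0.05004235] [ 0.48945878 -0.05016043  0.08945504] [-0.00052737 -0.00011809 -0.00054496]
True 12.5417 [ 0.48896458 -0.05023857  0.05875079] [-1.30821594  0.14974266  6.86678182] 0.31122223214813804
```

View pics/w6.png

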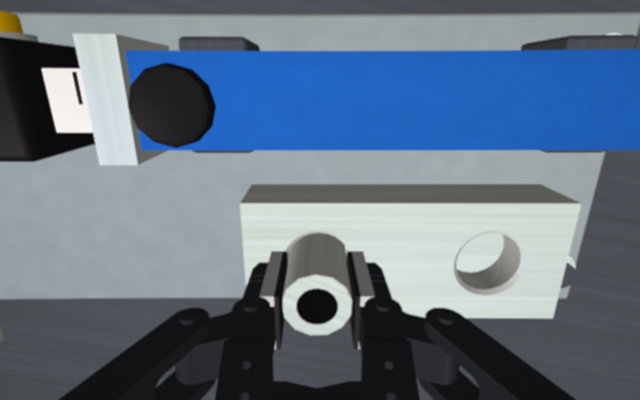

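The bush went down to TCP z 0.0588, which is the seated height. I'll release it and fetch the other one.

Run:
```python
from h import *
robot.grip(.55); s=robot.sense()
robot.move_straight(lz(s['tcp_pos'],.16),vel=.2)
grab('wrist','w7')
robot.goto(lz(B1,.12),DN); go_xy(B1,.034,vel=.12)
grab('wrist','w8')
robot.grip(0,50); s=robot.sense(); print(s['t'],s['tcp_pos'],s['opening'])
zg=s['tcp_pos'][2]
robot.move_straight(lz(s['tcp_pos'],.15),vel=.2)
robot.goto(lz(F(-35.8,-108.9),.14),DN)
robot.move_straight(lz(F(-35.8,-108.9),.10)); robot.sleep(.15)
f=grab('wrist','w9'); s=robot.sense();print(s['t'],s['tcp_pos'],s['opening'],zg)
print(inhand(f,(317,305),s['tcp_pos'][2]+.05-zg), F(-35.8,-108.9))
```

```text
16.8083 [0.62724899 0.29351855 0.03306178] 0.3096794921513391
19.775 [ 0.5059973  -0.12789852  0.10093303] 0.30832830971168795 0.03306178202448983
(array([316.72930416, 306.94789811]), array([ 0.50606578, -0.12735064])) [ 0.50517313 -0.12808045]
```

View pics/w7.png

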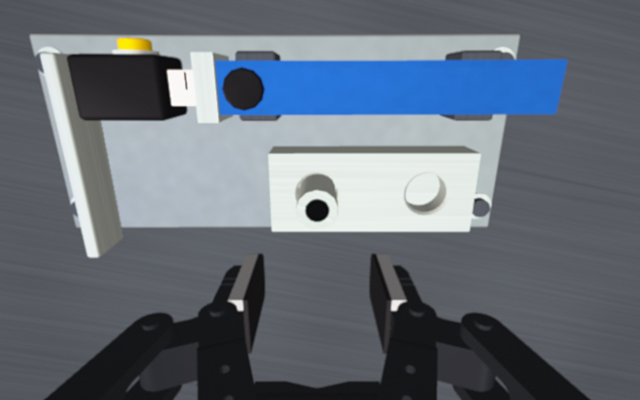

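View pics/w9.png

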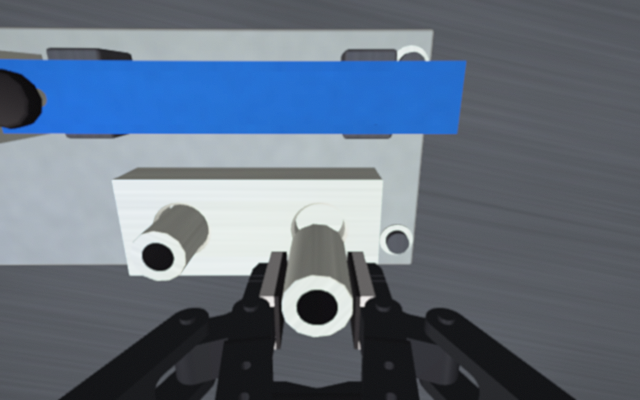

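Run:
```python
from h import *
f=load('w7'); c=holes(f,(317,210),14); p=onplane(f,[c],.074)[0][:2]; print('seated bush fixture xy',RF.T@(p-O)*1000)
f=load('w9'); c=holes(f,(157,257),18); p=onplane(f,[c],.074)[0][:2]; print('seated bush w9',RF.T@(p-O)*1000)
off=np.array([.50607,-.12735])-np.array([.5060,-.1279])
tgt=F(-35.7,-108.9)-off
cmd,e=go_xy(tgt,.088); print(e)
hit=robot.move_straight([cmd[0],cmd[1],.0560],vel=.06,contact_N=10)
s=robot.sense();print(hit,s['t'],s['tcp_pos'],s['wrist_force'],s['opening'])
grab('wrist','w10')
```

```text
seated bush fixture xy [-36.32596752 -29.3408715 ]
seated bush w9 [-36.40453465 -29.02599021]
[-8.24734117e-05 -3.08034734e-05 -8.61355531e-05]
True 21.1083 [ 0.50460865 -0.12876013  0.05693086] [ 0.2160436  -0.78113185  5.96831784] 0.3134996042821752
```

View pics/w10.png

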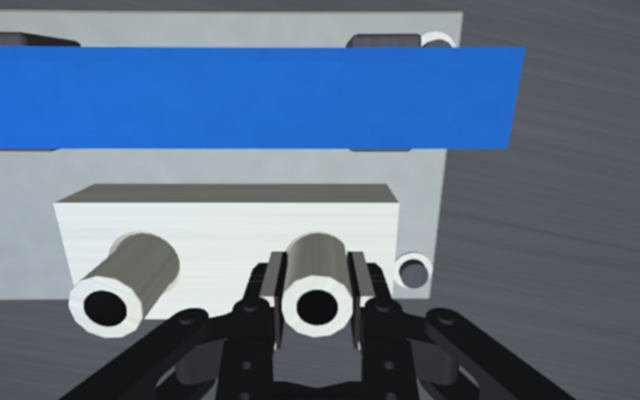

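TCP z 0.0569 is seated height for this bush too. I'll release it, check both bushes, and view the gauge head for its draw.

Run:
```python
from h import *
robot.grip(.55); s=robot.sense()
robot.move_straight(lz(s['tcp_pos'],.17),vel=.2)
robot.goto(lz(F(5,40),.24),DN); robot.grip(1.0); 
f=grab('wrist','w11'); s=robot.sense(); print(s['t'],s['tcp_pos'],s['opening'],s['joint_pos'].round(2))
for yw in (YF,YF+np.pi,YF-np.pi):
  for y in (80,155):
    for z in (.054,.15):
      q=robot.inverse_kinematics(lz(F(41.5,y),z),[np.pi,0,yw]); print(round(yw,2),y,z,None if q is None else q.round(2))
g=f['image'][:,:,::-1]
cv2.imwrite('pics/w11b.png',g)
```

```text
23.4417 [0.51452285 0.02567351 0.23988922] 0.998666754642571 [ 0.71  0.39 -1.06  1.87  0.38  1.1  -1.86]
0.21 80 0.054 [ 0.59  0.84 -1.15  1.96  0.93  1.01 -0.8 ]
0.21 80 0.15 [ 0.67  0.74 -1.28  1.89  0.78  1.14 -0.7 ]
0.21 155 0.054 [ 0.45  0.83 -1.14  1.96  0.92  1.   -0.93]
0.21 155 0.15 [ 0.53  0.73 -1.27  1.89  0.78  1.14 -0.84]
3.35 80 0.054 [-0.71  0.59  0.67  2.03 -0.56  0.71 -2.62]
3.35 80 0.15 [-0.92  0.52  0.97  1.97 -0.54  0.93 -2.62]
3.35 155 0.054 [-0.94  0.64  0.8   2.03 -0.68  0.75 -2.65]
3.35 155 0.15 [-1.16  0.62  1.15  1.98 -0.68  1.   -2.61]
-2.93 80 0.054 [-0.71  0.59  0.67  2.03 -0.56  0.71 -2.62]
-2.93 80 0.15 [-0.92  0.52  0.97  1.97 -0.54  0.93 -2.62]
-2.93 155 0.054 [-0.94  0.64  0.8   2.03 -0.68  0.75 -2.65]
-2.93 155 0.15 [-1.16  0.62  1.15  1.98 -0.68  1.   -2.61]
```

View pics/w11.png

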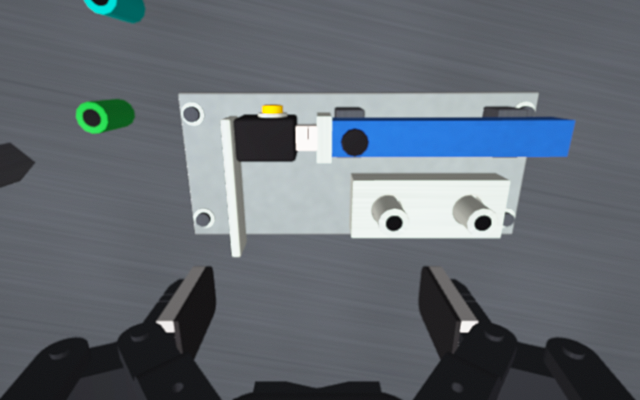

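Run:
```python
from h import *
f=load('w11'); P=cloud(f); z=P[:,:,2]
q=(P[:,:,:2]-O)@RF*1000
for v in (130,137,144):
    for u in range(226,340,1):
        pass
m=(q[:,:,0]>28)&(q[:,:,0]<52)
h=m&(abs(z-.082)<.003)&(q[:,:,1]>55)&(q[:,:,1]<125)
y=q[h][:,1]; print('head top y',np.percentile(y,[0.5,99.5]), h.sum())
c=m&(abs(z-.079)<.003)&(q[:,:,1]>20)&(q[:,:,1]<50); y=q[c][:,1]; print('collar y',np.percentile(y,[.5,99.5]),c.sum())
b=m&(abs(z-.070)<.003)&(q[:,:,1]>30)&(q[:,:,1]<100); y=q[b][:,1]; print('bar y',np.percentile(y,[.5,99.5]),b.sum())
hx=(abs(z-.082)<.003)&(q[:,:,1]>65)&(q[:,:,1]<95)&(q[:,:,0]>0)&(q[:,:,0]<70); print('head x',np.percentile(q[hx][:,0],[.5,99.5]))
# image points on planes
for uv,zz in [((296.5,117),.082),((317,117),.079),((272,137),.082),((308.5,130),.070)]:
    print(uv,RF.T@(onplane(f,[uv],zz)[0][:2]-O)*1000)
for uv in [(394,222),(483,222)]:
    cc=holes(f,uv,12); print(RF.T@(onplane(f,[cc],.074)[0][:2]-O)*1000)
g=f['image'][95:165,220:380,::-1]; cv2.imwrite('pics/c11.png',cv2.resize(g,None,fx=5,fy=5,interpolation=cv2.INTER_CUBIC))
```

```text
head top y [ 58.07926295 108.02648446] 1804
collar y [20.67979757 39.82772265] 497
bar y [40.64566723 57.7282721 ] 502
head x [22.15337    57.52537269]
(296.5, 117) [58.38999471 56.1685609 ]
(317, 117) [58.06881618 39.78982596]
(272, 137) [42.48676215 76.41461654]
(308.5, 130) [46.47065531 46.96517222]
[-36.36423201 -29.41995284]
[ -36.27463373 -109.31991205]
```

View pics/c11.png

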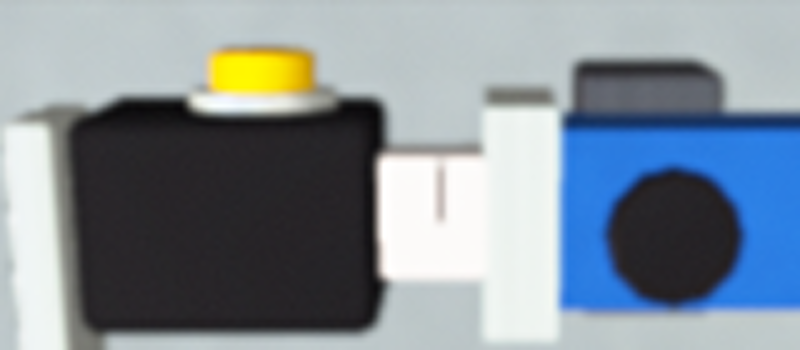

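Both bushes are standing in the bores at (394,222) and (483,222), 79.9 mm apart. The head spans y 58 to 108 and the exposed bar is about 18–19 mm, so the bar is in the 20 mm notch, pulled back by its 1 mm of play. Now I'll pinch the head.

Run:
```python
from h import *
D2=[np.pi,0,YF]
p=F(41.2,78.6)
robot.goto(lz(p,.17),D2)
cmd,e=go_xy(p,.052,vel=.1); s=robot.sense(); print(s['t'],e,s['wrist_force'],s['tcp_rot'])
grab('wrist','w12')
robot.grip(0,40); s=robot.sense()
print(s['t'],s['opening'],s['wrist_force'],RF.T@(s['tcp_pos'][:2]-O)*1000,s['tcp_pos'][2])
robot.sleep(.1);grab('wrist','w13');grab('top','t13')
s=robot.sense();print(s['t'],s['opening'],s['wrist_force'],RF.T@(s['tcp_pos'][:2]-O)*1000)
```

```text
26.4167 [-3.44587768e-04 -7.80085458e-05 -5.24239957e-04] [0.02745018 0.48242184 0.86475877] [3.14154538e+00 1.73799979e-06 2.06748061e-01]
26.9667 0.4480149869725488 [-4.18636265 -2.78431156  7.74021578] [40.19168761 78.26102565] 0.05221229853234131
27.1667 0.4467656576055008 [-4.28347631 -2.90220462  8.00841833] [40.19817751 78.20284137]
```

View pics/w12.png

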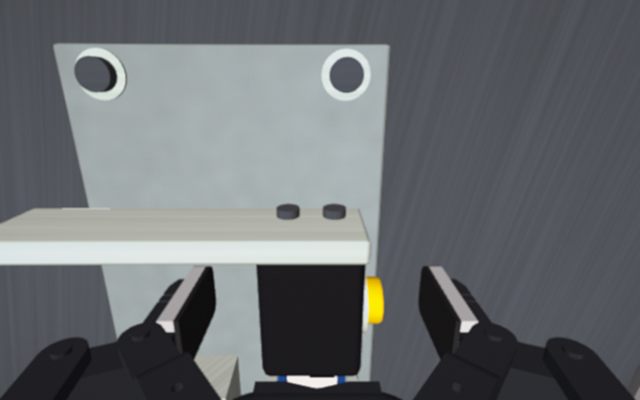

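View pics/w13.png

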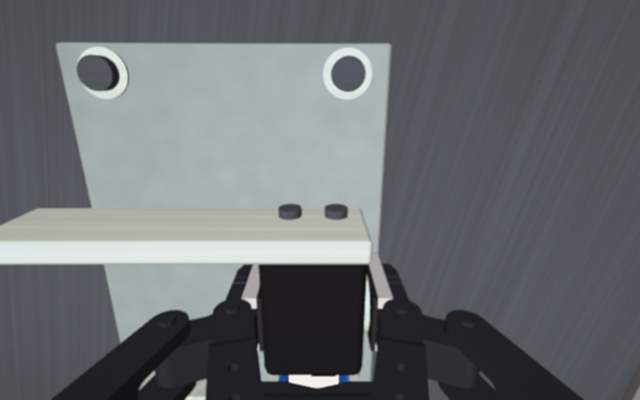

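The opening of 0.447 is about 39 mm, so the button (369,300 in the wrist view) is squeezed between the pads. Now I'll draw the bar.

Run:
```python
from h import *
s=robot.sense(); z=s['tcp_pos'][2]
cmd,e=go_xy(F(40.2,78.2+50),z,vel=.08); s=robot.sense()
print(s['t'],s['opening'],s['wrist_force'],e)
cmd,e=go_xy(F(40.2,78.2+76.1),z,vel=.06); s=robot.sense()
print(s['t'],s['opening'],s['wrist_force'],e,RF.T@(s['tcp_pos'][:2]-O)*1000)
grab('wrist','w14');f=grab('top','t14');g2=grab('scene','s14')
def cr(f,x0,name,k):
    u=proj(f,[lz(x0,.07)])[0]; u0,v0=int(u[0]),int(u[1])
    g=f['image'][v0-35:v0+35,u0-55:u0+55,::-1]; cv2.imwrite('pics/%s.png'%name,cv2.resize(g,None,fx=k,fy=k,interpolation=cv2.INTER_CUBIC)); print(name,u0-55,v0-35)
cr(f,F(40,60),'ct14',7); cr(g2,F(40,60),'cs14',7)
```

```text
28.4833 0.44753624302832556 [-1.45283212 -4.23181394  5.56851355] [ 4.76845883e-05 -3.16307381e-04  2.70387295e-05]
29.6083 0.44921980099923314 [-1.21999245 -3.5505444   4.23596542] [-1.19624888e-06 -1.81778106e-04  2.66086936e-05] [ 40.1615049  154.12234067]
ct14 241 162
cs14 277 174
```

View pics/w14.png

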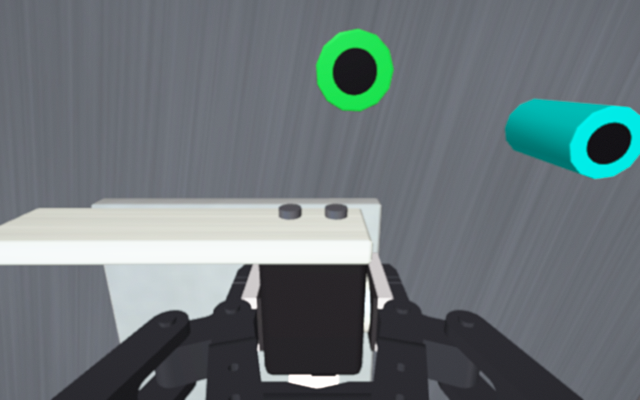

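View pics/ct14.png

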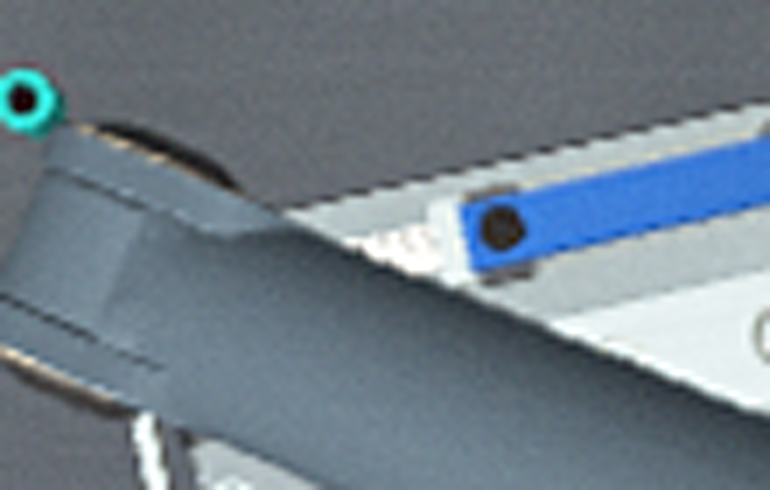

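View pics/cs14.png

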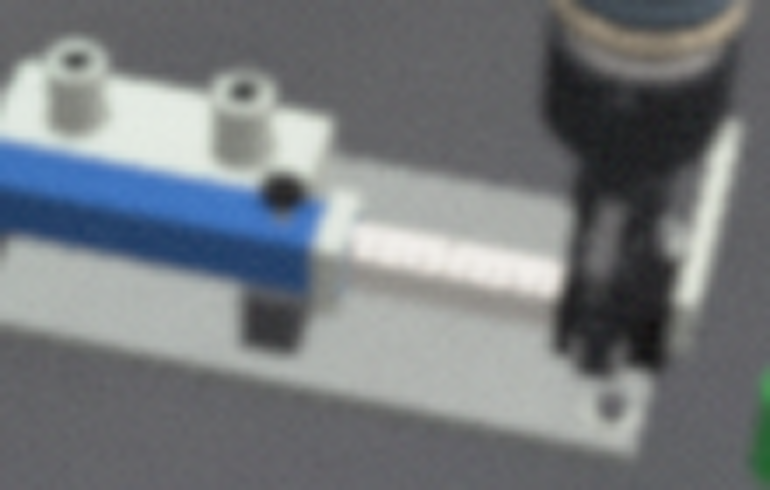

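```bash
cat > red.py <<'E'
from h import *
def prof(f,lab):
    im=f['image'].astype(float)
    ys=np.arange(28,70,1.0)
    out=[]
    best=None
    pts=np.array([[ [*F(x,y),.070] for x in (33,36,39,42)] for y in ys]).reshape(-1,3)
    uv=proj(f,pts).astype(np.float32).reshape(len(ys),-1,2)
    s=cv2.remap(f['image'],uv[:,:,0],uv[:,:,1],cv2.INTER_CUBIC).astype(float)
    red=(s[:,:,0]-(s[:,:,1]+s[:,:,2])/2).mean(1); gr=s.mean((1,2))
    print(lab,[(int(y),round(r),round(g)) for y,r,g in zip(ys,red,gr)])
E
python3 - <<'E'
from red import *
prof(load('t14'),'top'); prof(load('s14'),'scene')
for n in('t14','s14'):
    f=load(n); P=cloud(f); q=(P[:,:,:2]-O)@RF*1000; z=P[:,:,2]
    for lab,zz,lo,hi in(('bar',.07,30,150),('collar',.079,15,55)):
        m=(abs(z-zz)<.004)&(q[:,:,0]>26)&(q[:,:,0]<54)&(q[:,:,1]>lo)&(q[:,:,1]<hi); print(n,lab,m.sum(),np.percentile(q[m][:,1],[1,99]) if m.sum() else 0)
E
```

```text
top [(28, -13, 236), (29, -4, 244), (30, -2, 246), (31, -4, 243), (32, -6, 240), (33, -8, 239), (34, -10, 239), (35, -9, 239), (36, -8, 239), (37, -7, 237), (38, -5, 237), (39, -1, 237), (40, 1, 238), (41, 2, 241), (42, 3, 245), (43, 2, 250), (44, 1, 254), (45, 1, 255), (46, 1, 254), (47, 2, 252), (48, 2, 249), (49, 2, 246), (50, 2, 244), (51, 2, 244), (52, 2, 246), (53, 1, 250), (54, 1, 252), (55, 1, 247), (56, 0, 239), (57, 1, 230), (58, 1, 220), (59, 1, 204), (60, -1, 186), (61, -2, 171), (62, -4, 158), (63, -4, 152), (64, -5, 151), (65, -5, 147), (66, -6, 140), (67, -7, 133), (68, -7, 120), (69, -8, 104)]
scene [(28, -12, 214), (29, -8, 220), (30, -4, 223), (31, -3, 225), (32, -2, 226), (33, -2, 225), (34, -2, 224), (35, -3, 221), (36, -3, 218), (37, -3, 216), (38, -3, 213), (39, -3, 212), (40, -1, 213), (41, 1, 216), (42, 3, 220), (43, 4, 224), (44, 4, 228), (45, 4, 231), (46, 4, 233), (47, 4, 234), (48, 4, 234), (49, 4, 233), (50, 4, 231), (51, 5, 230), (52, 5, 230), (53, 5, 231), (54, 5, 232), (55, 4, 233), (56, 5, 234), (57, 4, 236), (58, 4, 236), (59, 4, 236), (60, 4, 235), (61, 4, 235), (62, 4, 234), (63, 5, 234), (64, 5, 234), (65, 4, 235), (66, 4, 235), (67, 4, 236), (68, 4, 235), (69, 5, 234)]
t14 bar 42 [35.11492747 71.47338641]
t14 collar 28 [20.26040161 39.06640973]
s14 bar 168 [ 40.11421099 131.62976821]
s14 collar 36 [15.53698292 38.99443778]
```

No red shows yet at the collar (scene crop about (345,235)), so the starting draw may be a little under 19 mm. I'll creep outward and watch for the red to appear.

Run:
```python
from red import *
def redsum(f):
    im=f['image'].astype(float)
    P=np.array([[[*F(x,y),.070] for x in np.linspace(32,48,9)] for y in np.arange(34,56,.5)])
    uv=proj(f,P.reshape(-1,3)).astype(np.float32).reshape(P.shape[0],-1,2)
    s=cv2.remap(f['image'],uv[:,:,0],uv[:,:,1],cv2.INTER_LINEAR).astype(float)
    r=np.clip(s[:,:,0]-(s[:,:,1]+s[:,:,2])/2-10,0,None)
    return r.mean(1).sum(), (r.mean(1)*np.arange(34,56,.5)).sum()/max(r.mean(1).sum(),1e-6)
s=robot.sense(); z=s['tcp_pos'][2]
for y in (155.5,156.7,157.9,159.1):
    cmd,e=go_xy(F(40.2,y),z,vel=.03); s=robot.sense()
    n='%d'%(y*10); ft=grab('top','t'+n); fs=grab('scene','s'+n)
    rt,rs=redsum(ft),redsum(fs)
    print(s['t'],y,(RF.T@(s['tcp_pos'][:2]-O)*1000).round(2),s['opening'].round(3),s['wrist_force'].round(1),np.round(rt,2),np.round(rs,2))
    if rs[0]>60 or rt[0]>60: break
u=proj(fs,[lz(F(40,60),.07)])[0].astype(int)
g=fs['image'][u[1]-25:u[1]+25,u[0]-40:u[0]+40,::-1]; cv2.imwrite('pics/cs15.png',cv2.resize(g,None,fx=9,fy=9,interpolation=cv2.INTER_NEAREST))
```

```text
Traceback (most recent call last):
AttributeError: 'float' object has no attribute 'round'
```

```bash
cat >> red.py <<'E'
def redsum(f):
    yy=np.arange(34,56,.5)
    P=np.array([[[*F(x,y),.070] for x in np.linspace(32,48,9)] for y in yy])
    uv=proj(f,P.reshape(-1,3)).astype(np.float32).reshape(P.shape[0],-1,2)
    s=cv2.remap(f['image'],uv[:,:,0],uv[:,:,1],cv2.INTER_LINEAR).astype(float)
    r=np.clip(s[:,:,0]-(s[:,:,1]+s[:,:,2])/2-10,0,None).mean(1)
    return round(r.sum(),1), round((r*yy).sum()/max(r.sum(),1e-6),2)
E
python3 - <<'E'
from red import *
z=robot.sense()['tcp_pos'][2]
print('155.5',redsum(load('t1555')),redsum(load('s1555')))
for y in (156.7,157.9,159.1):
    cmd,e=go_xy(F(40.2,y),z,vel=.03); s=robot.sense()
    n='%d'%(y*10); ft=grab('top','t'+n); fs=grab('scene','s'+n)
    rt,rs=redsum(ft),redsum(fs)
    print(s['t'],y,(RF.T@(s['tcp_pos'][:2]-O)*1000).round(2),s['opening'],s['wrist_force'],rt,rs)
    if rs[0]>100 or rt[0]>100: break
u=proj(fs,[lz(F(40,60),.07)])[0].astype(int)
g=fs['image'][u[1]-25:u[1]+25,u[0]-40:u[0]+40,::-1]; cv2.imwrite('pics/cs15.png',cv2.resize(g,None,fx=9,fy=9,interpolation=cv2.INTER_NEAREST))
E
```

```text
155.5 (np.float64(38.3), np.float64(40.33)) (np.float64(47.9), np.float64(41.22))
31.4583 156.7 [ 40.19 156.75] 0.44803908081323773 [-1.16578952 -6.15050023  5.72476121] (np.float64(344.3), np.float64(39.69)) (np.float64(321.6), np.float64(41.4))
```

View pics/cs15.png

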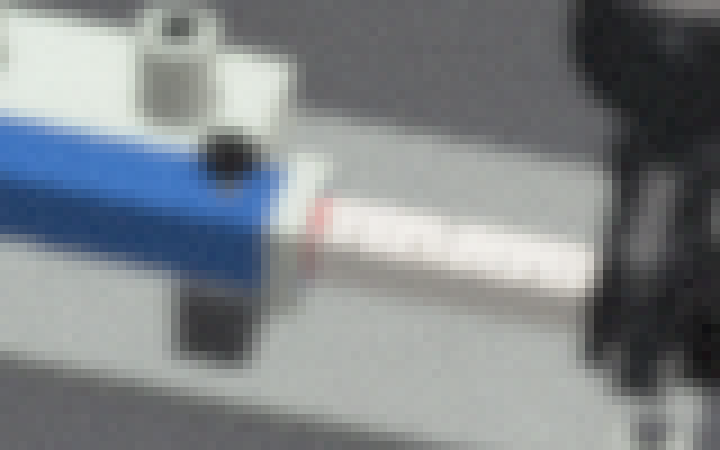

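The red line is now emerging at the collar (crop pixel (318,220)). I'll pull slightly past, find where the redness saturates, then return to half.

Run:
```python
from red import *
z=robot.sense()['tcp_pos'][2]
for y in (157.9,159.1,160.3,156.8):
    cmd,e=go_xy(F(40.2,y),z,vel=.03); s=robot.sense()
    n='%d_b'%(y*10); ft=grab('top','t'+n); fs=grab('scene','s'+n); grab('wrist','w'+n)
    print(s['t'],y,(RF.T@(s['tcp_pos'][:2]-O)*1000).round(2),round(s['opening'],4),s['wrist_force'].round(1),redsum(ft),redsum(fs))
```

```text
32.3583 157.9 [ 40.17 157.94] 0.4505 [-1.2 -4.7  5.4] (np.float64(671.1), np.float64(40.04)) (np.float64(599.6), np.float64(41.76))
33.3083 159.1 [ 40.18 159.09] 0.4486 [-0.7 -5.   4. ] (np.float64(535.1), np.float64(41.39)) (np.float64(650.1), np.float64(42.79))
34.2583 160.3 [ 40.19 160.33] 0.4497 [-1.2 -5.1  4.3] (np.float64(659.4), np.float64(42.69)) (np.float64(498.0), np.float64(44.01))
35.25 156.8 [ 40.17 156.91] 0.442 [-0.9 -4.6  5.1] (np.float64(380.2), np.float64(39.69)) (np.float64(346.4), np.float64(41.39))
```

Run:
```python
from red import *
robot.sleep(.6)
s=robot.sense(); ft=grab('top','tf'); fs=grab('scene','sf'); grab('wrist','wf')
print(s['t'],(RF.T@(s['tcp_pos'][:2]-O)*1000).round(2),s['opening'],s['wrist_force'],redsum(ft),redsum(fs),abs(s['joint_velocities']).max())
a=cv2.resize(fs['image'][170:240,240:370,::-1],None,fx=6,fy=6,interpolation=cv2.INTER_CUBIC); cv2.imwrite('pics/fin.png',a)
```

```text
36.0 [ 40.19 156.93] 0.4478337796362107 [-1.32238625 -5.66921313  4.77692882] (np.float64(378.9), np.float64(39.69)) (np.float64(342.1), np.float64(41.43)) 0.001214804055646118
```

View pics/fin.png

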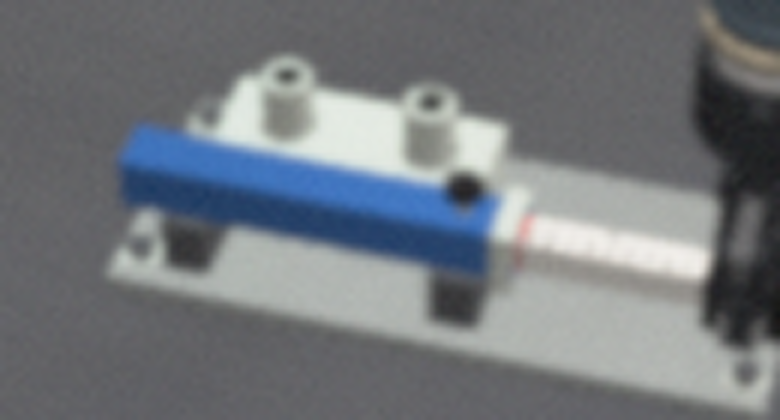

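View pics/wf.png

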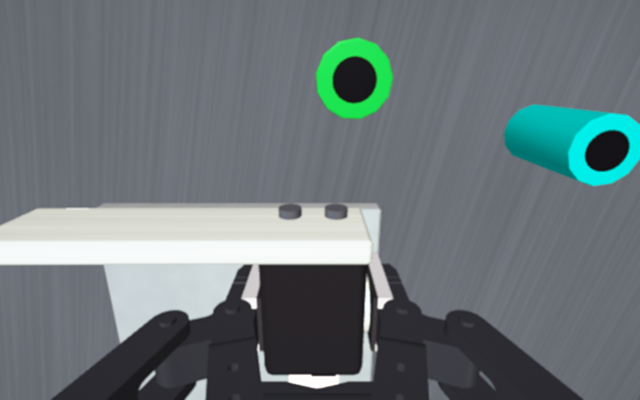

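View pics/sf.png

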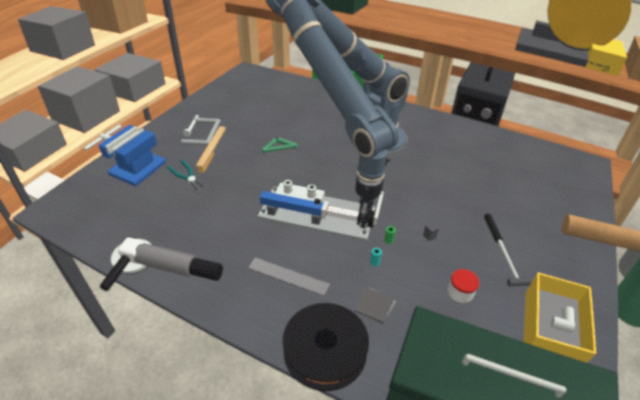

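The final pictures show both bushes upright in the bores (scene (287,185) and (312,190)) and the red mark half out at the collar (crop (526,238)). The head is still pinched with the button in, and everything else is where it started. I'm handing in.

Run:
```python
from plant import robot
print(robot.close_job(), robot.sense()['t'])
```

```text
the job is handed in; nothing more can be done
the job is handed in; nothing more can be done
```

I handed the job in at about 36 s, and no verdict was reported. Both bushes are in the bores, and the gauge is held at its red mark with the button squeezed.

- **Bushes:** I chose the two bright ones; turquoise, green and the offcut were left alone. Each went down to the height expected for a seated bush, within about 0.2 mm, and was let go. The camera then put them 79.9 mm apart, where 80 is nominal.
- **Gauge:** I pinched the head at 40 N. The opening of 0.447 is about 39 mm, which matches the button being right in. I pulled the bar slightly past the mark and back. About half the red line now shows at the collar, so I put the draw at about 95 mm. The arm was still, and the other things on the table look unmoved.

**Checks that disagreed:**
- **Draw:** the starting draw I measured (18 to 19 mm) plus the arm's travel gives about 97 mm, 1.5 to 2.5 mm more than the red mark shows. I went by the mark.
- **Camera offset:** the bores and the gauge head came out about 1 mm off the fixture position I had fitted, which is within the stated calibration.

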